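# Snap the full slide boxes shut

### The arm

A 7-joint arm with a two-finger parallel gripper is mounted at the origin on the work surface. World frame = base frame: x ahead of the robot, y to its left, z up, the work surface at z = 0. Lengths are in m, angles in rad, forces in N, time in s.
With the tool pointing down it reaches from about 0.4 to 0.9 m from the base axis. Payload 5.5 kg.
Tool frame: the origin (TCP) lies on the centre line of the jaws, within the pads' length; the fingertips stand 14 mm ahead of it and the grasp point (between the pads) lies 5 mm behind it; x points along the fingers, y is the direction in which the jaws open and shut, and the axes are right-handed (so a half turn about x gives the same grasp; the last joint's range is limited). The gripper opens to 92 mm and grips with 3 to 60 N. Pads are 19 mm wide; open, the fingers measure 130 mm over their backs; the gripper's body (75 mm by 190 mm) begins 47 mm behind the grasp point.
Start: joints at [1.488, 0.501, -0.427, 1.55, 0.221, 1.138, -0.21], TCP at [0.22, -0.612, 0.241] pointing down, gripper open.
Joint ranges: [-2.88, 2.88], [-0.31, 2.03], [-1.54, 1.56], [0.2, 2.42], [-1.41, 4.55], [0.19, 2.02], [-2.57, 2.57]. Speed limits (rad/s): [2.57, 2.57, 3.14, 3.14, 3.14, 3.14, 3.14].

### API

Orientations are given as a 3x3 rotation matrix whose columns are the frame's x, y, z axes.
In Python, from cell import status, eyes, r gives the robot as it stands.
- The arm moves only by the shell command python3 -m crank 'ROWS' [FORCE]. ROWS is JSON, a list of rows, each a list of 5 numbers: the shift along the tool's x, y, z in mm, then the turn about the tool's x in units of 6 degrees (1.0 is 6 degrees), then the finger opening in mm, from 0 to 91.8. In form: [[tx, ty, tz, turn, hand], ...]. A call has 1 to 20 rows; each row is the pose to reach, as a shift and turn from the pose commanded when the call began, along the tool's axes at that moment; what a row does not reach only later rows make up. A row lasts 1/12 s, in which the tool goes at most 41.7 mm and 7.16 degrees, less where a joint would pass 70% of its speed; a pose out of reach is approached as far as the arm can. A call with a gripper value outside its range is refused whole. The fingers move at their own pace and stop on an object; FORCE is the grip in N (left out, the last holds). Time passes only in rows, so rows that repeat a pose let the fingers close. It gives the time, the measured TCP pose, the force and the opening at its end, in the units of the state.
- status.state(): the state, without advancing time (a new reading comes with each control period).
- eyes.snapshot(name): name is "side" or "top"; returns a dict with "color" (420x560x3 uint8, blue, green, red), "z_map" (420x560 float32, m along the optical axis (not along the pixel's ray), 0 where there is no reading), "fovy" (degrees; the focal length in pixels is half the picture's height over the tangent of half this angle, whatever the lens; pixels are square), "cx", "cy" (the principal point, pixels), "camera_from_world" (4x4, takes a point from world to camera coordinates). Camera axes: x right, y down, z forward; pixel columns grow to the right and rows downward; lengths in m; the calibration is good to about 2 mm. A picture is of the moment at which its call begins.
- r.hand_in(): hands the job in, once; it reports no verdict.
The state is a dict: "t": time; "joint_positions": joint angles; "joint_vel": joint speeds; "tau": joint torques, N m; "position": TCP position; "ee_rot": TCP orientation; "contact_force": force on the tool from outside, world axes, zero at the start; "moment": the same for the moment, N m; "width": finger opening in m.
Only numpy, scipy, OpenCV 4.12 (cv2) and the standard library are available. Lean on these libraries where they do the work, as an engineer would, in place of code of your own. Each camera call takes 0.05 s, during which the arm holds its last target. There are 200 camera calls.

### The job

Three slide boxes stand ajar on the microscopy bench. The two short ones are full: press each of their lids down until the clip snaps and holds it fully shut. The long box is still being filled, so leave its lid open just as it stands.

Things in the scene. Friction and masses are not known exactly. Their poses are not given: they have to be found in the camera images.
- short_a_lid_top (a point): Point on the lid top of a short grey slide box (98 mm deep, 115 long along the hinge, fixed to the bench), 60 mm from the hinge line, 38 from the free edge, mid-length. Lid axes: x from free edge to hinge, y along the hinge, z out of the top. Hinge line: 60 mm along +x, 12 along -z from here, 26 above the bench. Lid starts 0.38 to 0.68 rad open, free edge up, towards the robot (box yaw to 0.35 rad).
- short_b_lid_top (a point): The same point on the other short box. Shut, z is vertical and the point 38 mm above the bench, on a rigid stop. A black clip at mid-front, reaching 10 mm out from the free edge, snaps over the lid's lip in the last 10 mm; up to 6 N at the free edge or 10 N at this point shuts it. Let go unsnapped, it springs up past 0.2 rad; snapped, it stays.
- long_lid_top (a point): The same point on the long box (98 mm deep, 205 long along the hinge, half filled with slides), built alike with the same axes; ajar 0.38 to 0.68 rad, to be left so. Boxes and a stack of clear dishes (46 mm high) stand in a row before the robot, in any order; each box reaches half its length either side of its point.

How it is judged:
By the outcome, as a careful person would: the job done as asked, in the order asked, and still so for the second after the job is handed in, with the robot touching nothing.
It also fails if it takes over 42 s, if anything falls off the work surface, if the arm or the gripper's body presses on something with over 40 N, if the wrist force passes 120 N, or if a joint passes its speed limit or range.

## Working session

There is one attempt and no reset: what is moved stays moved. The work goes in short steps, Python scripts to look and compute and a shell command to move; the robot and the scene stay as the last step left them, time stands still between calls to the robot, and variables do not carry over. Pictures are saved under pics/ and viewed, about 8 in all and at most 12, crops included, and the job is handed in when it is done.

```bash
mkdir -p pics; ls; cat > h.py <<'E'
import numpy as np,cv2
from cell import status,eyes,r
def snap(n,f):
    s=eyes.snapshot(n); cv2.imwrite('pics/'+f+'.png',s['color']); np.savez('pics/'+f+'.npz',**{k:np.array(v) for k,v in s.items()}); return s
def pts(s):
    z=s['z_map'];h,w=z.shape;f=h/2/np.tan(np.radians(float(s['fovy']))/2)
    u,v=np.meshgrid(np.arange(w),np.arange(h))
    P=np.stack([(u-s['cx'])*z/f,(v-s['cy'])*z/f,z,np.ones_like(z)],-1)
    return (P@np.linalg.inv(s['camera_from_world']).T)[...,:3]
E
python3 - <<'E'
from h import *
for n in('top','side'):
    s=snap(n,n+'0'); print(n,np.round(s['camera_from_world'],3).tolist(),s['fovy'],(s['z_map']>0).mean())
st=status.state();print(st['t'],st['position'],np.round(st['ee_rot'],3),st['contact_force'])
a=cv2.imread('pics/top0.png');cv2.imwrite('pics/t.png',a)
E
```

```text
pics
top [[0.08, -0.997, 0.002, -0.039], [-0.977, -0.078, -0.2, 0.528], [0.2, 0.014, -0.98, 1.018], [0.0, 0.0, 0.0, 1.0]] 48.805482662184254 0.9961011904761905
side [[-0.954, -0.3, -0.005, 0.504], [-0.149, 0.487, -0.86, 0.136], [0.26, -0.82, -0.51, 0.872], [0.0, 0.0, 0.0, 1.0]] 56.25920443700961 0.9959098639455782
0.1 [ 0.22003244 -0.61098254  0.23977742] [[-0.001  0.339 -0.941]
 [ 0.002 -0.941 -0.339]
 [-1.    -0.002 -0.   ]] [-0.72757494  0.44319541 -0.04541607]
```

View pics/top0.png

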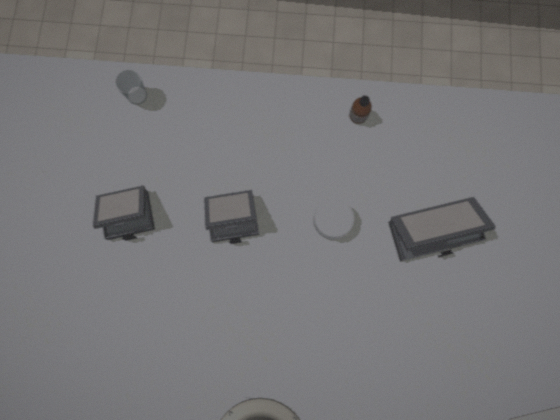

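View pics/side0.png

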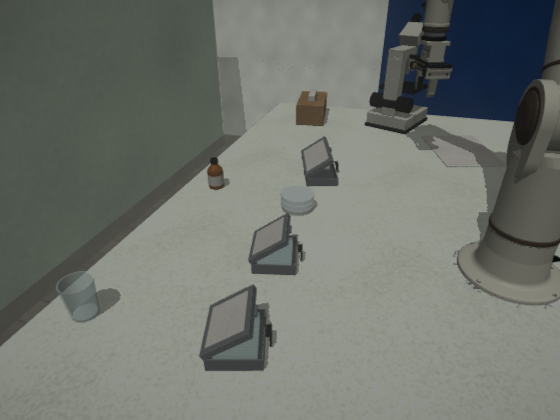

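The top view shows the short boxes' labels at about (121,207) and (231,208), the dishes at (335,220) and the long box at (443,224). In the side view the short boxes are the two nearest. Next I measure the label planes.

```bash
cat > meas.py <<'E'
from h import *
def meas(s,boxes,zmin=.02):
    P=pts(s);c=s['color'].astype(int)
    for (u,v,w,h) in boxes:
        R=np.zeros(P.shape[:2],bool);R[v-h:v+h,u-w:u+w]=1
        warm=((c[...,2]-c[...,0])>0)&(c.min(-1)>85)&R&(P[...,2]>zmin)
        n,l,st,ce=cv2.connectedComponentsWithStats(warm.astype(np.uint8))
        k=1+np.argmax(st[1:,4]);q=P[l==k]
        m=np.median(q,0);q=q[np.linalg.norm(q-m,axis=1)<.12]
        rc=cv2.minAreaRect(np.argwhere(l==k)[:,::-1].astype(np.float32))
        A=np.c_[q[:,:2],np.ones(len(q))];co=np.linalg.lstsq(A,q[:,2],rcond=None)[0]
        nn=np.array([-co[0],-co[1],1]);nn/=np.linalg.norm(nn)
        print('px',st[k],rc,'mid',q.mean(0).round(4),'n',nn.round(3),'tilt',np.arccos(nn[2]).round(3),'yaw',np.arctan2(-co[1],-co[0]).round(3),'res',np.std(A@co-q[:,2]).round(4))
        # lid extent: all pts near plane & dark/whatever
        ax=np.array([-co[0],-co[1]]);ax/=np.linalg.norm(ax)
        X=np.array([*(ax*nn[2]),-np.hypot(nn[0],nn[1])]);Y=np.cross(nn,X)
        d=P-q.mean(0);near=R&(abs(d@nn)<.006)&(P[...,2]>.02)
        for a in(X,Y): print('   extent',np.percentile((d@a)[near],[1,99]).round(4), 'label',np.percentile((d@a)[l==k],[1,99]).round(4))
E
python3 - <<'E'
from meas import *
s=dict(np.load('pics/top0.npz'));print(s['color'][207,121],s['color'][195,140],s['color'][260,250])
meas(s,[(123,212,38,36),(231,215,38,36),(441,228,60,40)])
E
```

```text
[111 113 116] [71 68 69] [130 126 128]
px [ 98 189  41  32 962] ((117.99098205566406, 204.45849609375), (23.749635696411133, 45.6723747253418), 77.7352294921875) mid [0.5083 0.3649 0.063 ] n [0.507 0.163 0.847] tilt 0.561 yaw 0.312 res 0.0016
   extent [-0.05    0.0489] label [-0.0394  0.0406]
   extent [-0.058   0.0554] label [-0.0456  0.0463]
px [209 193  42  29 960] ((228.43997192382812, 207.07997131347656), (24.041629791259766, 41.86072540283203), 81.8698959350586) mid [0.5218 0.1113 0.0646] n [0.546 0.138 0.826] tilt 0.598 yaw 0.248 res 0.0016
   extent [-0.0497  0.0485] label [-0.0389  0.0406]
   extent [-0.0572  0.0555] label [-0.0457  0.0456]
px [ 401  201   83   41 1969] ((442.0882873535156, 220.85293579101562), (27.8915958404541, 78.8240737915039), 75.96376037597656) mid [ 0.5287 -0.3753  0.0644] n [0.523 0.173 0.835] tilt 0.584 yaw 0.319 res 0.0018
   extent [-0.0491  0.0483] label [-0.0384  0.0409]
   extent [-0.1006  0.101 ] label [-0.0811  0.0813]
```

```bash
cat > tgt.py <<'E'
from h import *
def hinge(mid,tilt,yaw):
    d=np.array([np.cos(yaw),np.sin(yaw),0]);z=np.array([0,0,1.])
    return np.array(mid)+.049*(d*np.cos(tilt)-z*np.sin(tilt))-.012*(d*np.sin(tilt)+z*np.cos(tilt)),d
A=hinge([.5083,.3649,.063],.561,.312);B=hinge([.5218,.1113,.0646],.598,.248)
def go(box,r,tipz):
    h,d=box;g=h-r*d;g[2]=tipz+.014
    st=status.state();print('hinge',h.round(4),'goal',g.round(4),'shift mm',((g-st['position'])@st['ee_rot']*1000).round(1),'t',st['t'],'yaw tool z',np.arctan2(*-st['ee_rot'][[1,0],2]).round(3))
E
python3 -c "
from tgt import *
go(B,.062,.12);go(A,.062,.12)"
```

```text
hinge [0.5545 0.1196 0.0271] goal [0.4944 0.1044 0.134 ] shift mm [ 106.8 -579.8 -500.6] t 0.1 yaw tool z 0.346
hinge [0.5417 0.3757 0.0268] goal [0.4827 0.3566 0.134 ] shift mm [ 107.3 -821.1 -575.1] t 0.1 yaw tool z 0.346
```

```bash
python3 -m crank '[[0,-30,-25,0,0],[0,-60,-50,0,0],[0,-90,-80,0,0],[0,-120,-105,0,0],[0,-150,-130,0,0],[0,-180,-155,0,0],[0,-210,-180,0,0],[0,-240,-205,0,0],[0,-270,-235,0,0],[0,-300,-260,0,0],[0,-330,-285,0,0],[0,-360,-310,0,0],[0,-390,-335,0,0],[0,-420,-360,0,0],[0,-450,-390,0,0],[0,-480,-415,0,0],[0,-510,-440,0,0],[0,-540,-465,0,0],[0,-565,-490,0,0],[0,-580,-500,0,0]]' 20; python3 -c "
from tgt import *
go(B,.062,.12);go(B,.062,.038)"
```

```text
t: 1.77
position: [0.4953, 0.1083, 0.241]
ee_rot: [[0.001, 0.342, -0.94], [0.003, -0.94, -0.342], [-1.0, -0.002, -0.002]]
contact_force: [0.9, 0.5, -0.3]
width: 0.0005
hinge [0.5545 0.1196 0.0271] goal [0.4944 0.1044 0.134 ] shift mm [106.9   3.6   2.4] t 1.7667 yaw tool z 0.35
hinge [0.5545 0.1196 0.0271] goal [0.4944 0.1044 0.052 ] shift mm [188.9   3.8   2.6] t 1.7667 yaw tool z 0.35
```

```bash
python3 -m crank '[[35,4,3,-0.9,0],[70,4,3,-0.9,0],[105,4,3,-0.9,0],[115,4,3,-0.9,0],[122,4,3,-0.9,0],[129,4,3,-0.9,0],[136,4,3,-0.9,0],[143,4,3,-0.9,0],[150,4,3,-0.9,0],[157,4,3,-0.9,0],[164,4,3,-0.9,0],[171,4,3,-0.9,0],[175,4,3,-0.9,0],[175,4,3,-0.9,0]]'; python3 -c "
from tgt import *
go(B,.062,.038)
s=snap('side','s1')"
```

```text
t: 2.93
position: [0.492, 0.0987, 0.0647]
ee_rot: [[-0.002, 0.426, -0.905], [-0.0, -0.905, -0.426], [-1.0, -0.0, 0.001]]
contact_force: [-0.0, -0.5, 0.7]
width: 0.0002
hinge [0.5545 0.1196 0.0271] goal [0.4944 0.1044 0.052 ] shift mm [12.7 -4.1 -4.6] t 2.9333 yaw tool z 0.44
```

View pics/s1.png

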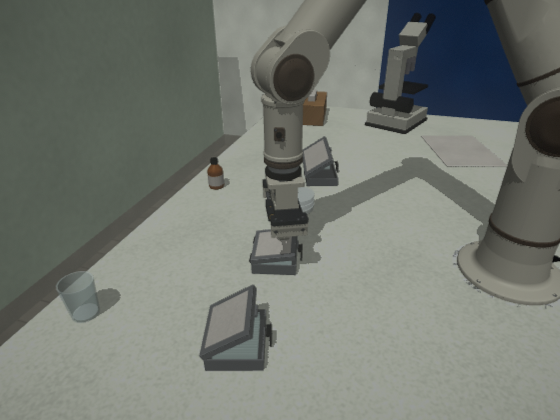

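The lid of short B is going down under the fingertips (290,245). The turn sign was opposite to what I intended, so I correct it and press on.

```bash
python3 -m crank '[[3,0,0,0.9,0],[6,0,0,1.8,0],[8,0,0,1.8,0],[10,0,0,1.8,0],[12,0,0,1.8,0],[13,0,0,1.8,0],[14,0,0,1.8,0],[14,0,0,1.8,0]]'
```

```text
t: 3.65
position: [0.4924, 0.0987, 0.0522]
ee_rot: [[-0.0, 0.25, -0.968], [-0.001, -0.968, -0.25], [-1.0, 0.001, 0.001]]
contact_force: [-3.0, -1.5, 8.0]
width: 0.0004
```

```bash
python3 -m crank '[[1,0,0,0,0],[2,0,0,0,0],[2,0,0,0,0],[2,0,0,0,0]]'
```

```text
t: 3.98
position: [0.4925, 0.0987, 0.0517]
ee_rot: [[0.0, 0.25, -0.968], [-0.002, -0.968, -0.25], [-1.0, 0.002, 0.0]]
contact_force: [-9.9, -3.4, 25.9]
width: 0.0006
```

```bash
python3 -m crank '[[-10,0,0,0,0],[-50,0,0,0,0],[-90,0,0,0,0],[-110,-40,0,0,0],[-110,-80,0,0,0],[-110,-120,0,0,0],[-110,-160,0,0,0],[-110,-180,0,0,0],[-110,-180,0,0,0]]'; python3 - <<'E'
from tgt import *
s=snap('side','s2'); P=pts(s)
print('B label pts z', np.round([P[v,u] for u,v in((260,240),(272,245),(285,238))],3).tolist())
go(A,.062,.038)
cv2.imwrite('pics/s2c.png',cv2.resize(s['color'][180:400,150:400],None,fx=2.4,fy=2.4))
E
```

```text
t: 4.73
position: [0.4457, 0.28, 0.1609]
ee_rot: [[0.001, 0.258, -0.966], [0.005, -0.966, -0.258], [-1.0, -0.005, -0.002]]
contact_force: [0.4, 0.3, 1.2]
width: 0.0002
B label pts z [[0.44, 0.374, 0.243], [0.426, 0.364, 0.23], [0.406, 0.368, 0.249]]
hinge [0.5417 0.3757 0.0268] goal [0.4827 0.3566 0.052 ] shift mm [108.5 -67.8 -55. ] t 4.7833 yaw tool z 0.258
```

View pics/s2c.png

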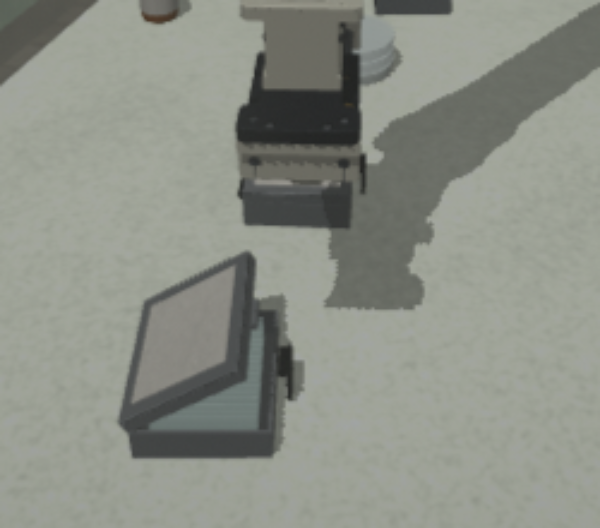

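Short B is hidden behind the gripper. I measure it from the top camera without viewing a picture, and move over A.

```bash
python3 -m crank '[[0,-25,-20,0,0],[0,-50,-40,-0.5,0],[0,-68,-55,-0.5,0],[0,-68,-55,-0.5,0]]'; python3 - <<'E'
from tgt import *
from meas import meas
s=snap('top','t2'); meas(s,[(228,215,34,32)])
go(A,.062,.038)
E
```

```text
t: 5.12
position: [0.4862, 0.3564, 0.1601]
ee_rot: [[0.002, 0.301, -0.954], [0.005, -0.954, -0.301], [-1.0, -0.004, -0.003]]
contact_force: [-1.0, 0.7, 1.1]
width: 0.0004
px [ 210  197   43   38 1076] ((230.67916870117188, 215.16473388671875), (33.07243728637695, 39.154727935791016), 81.25383758544922) mid [0.5055 0.1105 0.0391] n [0.014 0.006 1.   ] tilt 0.015 yaw 0.411 res 0.002
   extent [-0.0548  0.0525] label [-0.0409  0.0414]
   extent [-0.0626  0.0547] label [-0.0491  0.0429]
hinge [0.5417 0.3757 0.0268] goal [0.4827 0.3566 0.052 ] shift mm [107.5  -3.1   1.6] t 5.1667 yaw tool z 0.305
```

B is snapped flat: tilt about 0.01 rad, lid top at 39 mm. Now A.

```bash
python3 -m crank '[[20,-1,3,0,0],[35,-1,3,0,0],[42,-1,3,0,0],[49,-1,3,0,0],[56,-1,3,0,0],[63,-1,3,0,0],[70,-1,3,0,0],[77,-1,3,0,0],[84,-1,3,0,0],[91,-1,3,0,0],[96,-1,3,0,0],[99,-1,3,0,0],[102,-1,3,0,0],[105,-1,3,0,0],[107,-1,3,0,0],[108,-1,3,0,0],[108,-1,3,0,0]]'
```

```text
t: 6.58
position: [0.4805, 0.3528, 0.0522]
ee_rot: [[-0.001, 0.3, -0.954], [-0.001, -0.954, -0.3], [-1.0, 0.001, 0.001]]
contact_force: [-4.8, -2.2, 8.0]
width: 0.0005
```

```bash
python3 -m crank '[[1,0,0,0,0],[2,0,0,0,0],[2,0,0,0,0],[2,0,0,0,0]]'; python3 -m crank '[[-10,0,0,0,0],[-50,0,0,0,0],[-90,0,0,0,0],[-130,0,20,0,0],[-170,0,60,0,0],[-170,0,100,0,0],[-170,0,120,0,0],[-170,0,120,0,0]]'; python3 - <<'E'
from meas import *
s=snap('top','t3'); snap('side','s3'); meas(s,[(125,212,34,36),(228,215,34,32),(441,228,60,40)])
E
```

```text
t: 6.92
position: [0.4805, 0.3529, 0.0518]
ee_rot: [[0.0, 0.3, -0.954], [-0.002, -0.954, -0.3], [-1.0, 0.002, 0.0]]
contact_force: [-7.6, -5.8, 21.5]
width: 0.0006
t: 7.58
position: [0.3612, 0.3157, 0.2203]
ee_rot: [[0.001, 0.304, -0.953], [-0.004, -0.953, -0.304], [-1.0, 0.004, 0.0]]
contact_force: [0.1, -0.5, -0.8]
width: 0.0006
px [102 192  42  39 887] ((122.21208190917969, 211.9756317138672), (32.331790924072266, 41.12637710571289), 77.7352294921875) mid [0.4948 0.3652 0.0388] n [0.01  0.003 1.   ] tilt 0.01 yaw 0.294 res 0.002
   extent [-0.049   0.0477] label [-0.0383  0.0372]
   extent [-0.0624  0.0512] label [-0.0482  0.0405]
px [210 197  43  37 887] ((230.7162322998047, 215.2972869873047), (32.386600494384766, 39.7845573425293), 80.53767395019531) mid [0.5072 0.1122 0.0392] n [0.016 0.002 1.   ] tilt 0.016 yaw 0.115 res 0.0019
   extent [-0.054   0.0505] label [-0.0387  0.0391]
   extent [-0.0631  0.0517] label [-0.0471  0.0417]
px [ 401  201   84   41 1982] ((442.4473571777344, 220.7812042236328), (28.266502380371094, 79.75834655761719), 76.46414184570312) mid [ 0.5285 -0.3751  0.0644] n [0.524 0.175 0.833] tilt 0.585 yaw 0.322 res 0.0018
   extent [-0.0492  0.0485] label [-0.0395  0.0407]
   extent [-0.1013  0.101 ] label [-0.0812  0.0819]
```

View pics/s3.png

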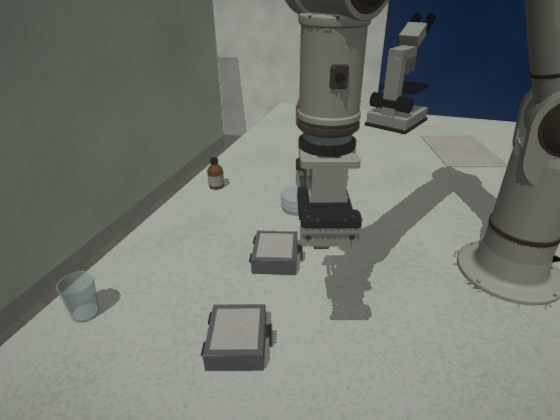

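Both short boxes are flat shut, at (237,330) and (276,247) in the side view. The arm is clear, and the long lid is unchanged.

```bash
python3 -c "
from h import *
r.hand_in()"
```

```text
the job is handed in; nothing more can be done
```

I pressed both short boxes' lids down with the closed fingertips until they reached the stop, and both stayed shut after I let go. I then backed the arm clear and handed the job in at about 8 s on the robot's clock.

- **Short boxes:** the last top-camera check put both lids at about 0.01–0.02 rad tilt with their tops at 39 mm. The final pressing force was about 22–28 N, after which I lifted away.
- **Long box:** its lid was not touched and measured 0.584 rad open before and 0.585 after.
- **What went wrong:** I turned the wrist the wrong way on the first press and corrected it before the lid closed. One depth check of that lid from the side camera hit the gripper instead, so I used the top camera for the result. I did not confirm the clips up close, but neither lid sprang back after release.

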